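# Free the stuck board carriage and bring it through the microscope to its stop

### The job

The board carriage of the microscope station is stuck at the near end of its rail: push it by the black plate until it breaks free and its orange post comes out beyond the bridge, then let go, take the orange post on the other side and draw the carriage fully home against its hidden end stop. Do it gently, never letting the carriage shoot along the rail, leave it resting there released, and do not disturb the tin, the screwdriver or the grey module box.

Things in the scene. Friction and masses are not known exactly. Their poses are not given: they have to be found in the camera images.
- station: inspection station, fixed to the table: white base 200 mm (its x) by 660 mm (its y), 18 mm thick, rail along its y. Origin: centre of the base's underside, on the table. x points away from the robot at yaw 0; the carriage must travel along +y (roughly to the robot's left). Hidden in the black spine of the rail: the sticking place and the end stop.
- bridge (a point): centre of the top of the white bridge over the rail, 125 mm above the table, at the station's x = y = 0. Bridge: y -40 to 40 mm, legs at x +/-76 to 96 mm, opening up to 105 mm above the table; on it a microscope (x -40 to 90 mm, up to 300 mm high, eyepieces on the far side). Carriage, plate and post pass under it, a gripper does not.
- carriage (a joint): aluminium carriage with a circuit board, 100 x 250 mm, top 46 mm above the table, about 0.7 kg; m, grows along the station's +y; at 0 its centre is 170 mm before the bridge's. Starts at 0 to 0.03, stuck: needs 12 to 19 N until about 0.04, then runs with 2 to 4 N and stays where left. The unseen hard end stop is felt at 0.26 to 0.31, short of the rail's end.
- push_plate (a point): middle of the top edge of the black plate upright at the trailing (-y) end of the carriage: 64 mm wide (station x), 10 mm thick (y), 46 to 92 mm above the table. To be pushed from behind towards +y as far as the bridge lets the hand go.
- pull_post (a point): centre of the top of the orange post at the leading (+y) end of the carriage, 220 mm ahead of the push plate: 22 mm wide (station x), 16 mm thick (y), 46 to 92 mm above the table. Under the bridge at the start; once pushed out beyond it, it can be gripped from above and pulled.
- home_pin (a joint): sensing pin inside the hidden end stop; m, 0 while the carriage is away, rising to 0.008 as the carriage covers its last 8 mm to the hard stop. Its weak spring (under 1 N) cannot push the carriage back.
- tin: small round steel tin, 38 mm wide, 20 mm tall, standing on the station's base plate beside the far half of the rail; a bystander, to be left alone (origin: centre of its underside)
- screwdriver: screwdriver 170 mm long lying on the table on the robot's side of the station; a bystander, to be left alone
- spare_module: flat grey module box, 60 x 90 x 22 mm, on the table to the left; a bystander, to be left alone (origin: centre of its underside)

How it is judged:
By the outcome, as a careful person would: the job done as asked, in the order asked, and still so for the second after the job is handed in, with the robot touching nothing.
It also fails if it takes over 69 s, if anything falls off the work surface, if the arm or the gripper's body presses on something with over 40 N, if the wrist force passes 120 N, or if a joint passes its speed limit or range.

### The arm

A 6-joint arm with a two-finger parallel gripper is mounted at the origin on the work surface. World frame = base frame: x ahead of the robot, y to its left, z up, the work surface at z = 0. Lengths are in m, angles in rad, forces in N, time in s.
With the tool pointing down it reaches from about 0.35 to 0.775 m from the base axis. Payload 5.5 kg.
Tool frame: the origin (TCP) lies at the very end of the fingers, on their centre line; the grasp point (between the pads) lies 19 mm behind it; z points along the fingers, y is the line along which they close (so a half turn about z gives the same grasp; the last joint's range is limited). The gripper opens to 85 mm and grips with 20 to 120 N. Pads are 22 mm wide; open, the fingers measure 114 mm over their backs; the gripper's body (76 mm by 85 mm) begins 54 mm behind the grasp point. The pads swing forward as they close: fully open they stand 13 mm farther back than shut.
Start: joints at [1.156, 0.313, 0.046, 1.304, 0, 1.431], TCP at [0.156, 0.553, 0.231] pointing down, gripper open.
Joint ranges: [-2.76, 2.76], [-0.86, 1.69], [-1.03, 1.26], [-2.2, 2.34], [-1.47, 1.5], [-3.14, 3.14]. Speed limits (rad/s): [2.57, 2.57, 3.14, 3.14, 3.14, 3.14].

### API

Orientations are given as a unit quaternion [w, x, y, z].
In Python, from workcell import get_state, read_camera, calibration, hand_in gives the robot as it stands.
- The arm moves only by the tool drive_tool, never from a script. Its argument "deltas" is a list that holds one entry, the list of rows, each a list of 7 numbers: the closure in counts, from 0 (fully open) to 255 (shut), then the shift along the tool's x, y, z in m, then the turn, a rotation vector about the tool's x, y, z in degrees. A call has 1 to 12 rows; each row is the pose to reach, as a shift and turn from the pose commanded when the call began, along the tool's axes at that moment; what a row does not reach only later rows make up. A row lasts 1/8 s, in which the tool goes at most 62.5 mm and 10.7 degrees, less where a joint would pass 70% of its speed; a pose out of reach is approached as far as the arm can. A call with a gripper value outside its range is refused whole. The fingers move at their own pace and stop on an object; "newtons" is the grip in N (left out, the last holds). Time passes only in rows, so rows that repeat a pose let the fingers close. It gives the time, the measured TCP pose, the force, the opening and the grip force at its end, in the units of the state.
- get_state(): the state, without advancing time (a new reading comes with each control period).
- read_camera(name): name is "scene" or "top"; returns (picture, depth): 480x640x3 uint8, red, green, blue; 480x640 float32, m along the optical axis (not along the pixel's ray), 0 where there is no reading.
- calibration(name): a dict with "mtx" (3x3 intrinsics, pixels), "world_from_camera" (4x4, takes a point from camera to world coordinates). Camera axes: x right, y up, looking along -z (the intrinsics and any distortion apply to the point x, -y, -z); pixel columns grow to the right and rows downward; lengths in m; the calibration is good to about 2 mm. A picture is of the moment at which its call begins. calibration takes no time and is no camera call.
- hand_in(): hands the job in; it is judged then, once.
The state is a dict: "clock": time; "joint_pos": joint angles; "qvel": joint speeds; "tau": joint torques, N m; "tcp_pos": TCP position; "orientation": TCP orientation; "wrist_force": force on the tool from outside, world axes, zero at the start; "ft_torque": the same for the moment, N m; "finger_gap": finger opening in m; "grip_force": force on a finger pad.
Only numpy, scipy, OpenCV 4.12 (cv2) and the standard library are available. Lean on these libraries where they do the work, as an engineer would, in place of code of your own. Each camera call takes 0.05 s, during which the arm holds its last target. There are 200 camera calls.

## Working session

There is one attempt and no reset: what is moved stays moved. The work goes in short steps, Python scripts to look and compute and a tool call to move; the robot and the scene stay as the last step left them, time stands still between calls to the robot, and variables do not carry over. Pictures are saved under pics/ and viewed, at most 10 in all, crops included, and the job is handed in when it is done.

Besides the shell and the picture viewer there is one more tool, called after ">>>" in YAML: its name, and indented under it one key for each argument. drive_tool: Moves the arm, as the interface text tells. Its arguments: {"type":"object","properties":{"deltas":{"type":"array","items":{"type":"array","items":{"type":"array","items":{"type":"number"}}}},"newtons":{"type":"number"}},"required":["deltas"]}

```bash
mkdir -p pics; cat > h.py <<'E'
import numpy as np, cv2
from workcell import *
def snap(n,f):
    p,d=read_camera(n); cv2.imwrite(f'pics/{f}.png',p[:,:,::-1]); np.save(f'pics/{f}.npy',d); return p,d
def px(n,f,u,v):
    d=np.load(f'pics/{f}.npy'); c=calibration(n); K=c['mtx']; z=np.median(d[v-1:v+2,u-1:u+2])
    return (c['world_from_camera']@[(u-K[0,2])*z/K[0,0],-(v-K[1,2])*z/K[1,1],-z,1])[:3].round(4)
E
python3 - <<'E'
from h import *
snap('top','t0');snap('scene','s0')
for n in('top','scene'):print(calibration(n))
print(get_state())
E
```

```text
{'mtx': array([[440.20945374,   0.        , 326.47687924],
       [  0.        , 440.20945374, 234.49602233],
       [  0.        ,   0.        ,   1.        ]]), 'world_from_camera': array([[ 0.01102224,  0.98106067, -0.19338685,  0.33941173],
       [-0.99984417,  0.0134801 ,  0.01139826,  0.11272428],
       [ 0.01378926,  0.19323108,  0.98105637,  1.00220543],
       [ 0.        ,  0.        ,  0.        ,  1.        ]])}
{'mtx': array([[481.47602168,   0.        , 318.03777865],
       [  0.        , 481.47602168, 239.39186857],
       [  0.        ,   0.        ,   1.        ]]), 'world_from_camera': array([[-0.50647438,  0.75342632, -0.41932384,  0.13081518],
       [-0.86225239, -0.44374798,  0.24414862,  0.34171569],
       [-0.00212611,  0.485218  ,  0.87439063,  0.87719008],
       [ 0.        ,  0.        ,  0.        ,  1.        ]])}
{'clock': 0.1, 'joint_pos': array([1.15638669e+00, 3.13954260e-01, 4.51044405e-02, 1.30360487e+00,
       2.18877255e-05, 1.43123658e+00]), 'qvel': array([ 0.00019696, -0.00113175,  0.00414812,  0.00019367, -0.00011034,
        0.00054555]), 'tau': array([ 2.52033133e-03, -4.81728637e+01,  2.99241740e+01,  1.27947587e-02,
       -1.61134899e-04, -1.67234811e-05]), 'tcp_pos': array([0.15585384, 0.55300695, 0.23048641]), 'orientation': array([-2.37271252e-04,  1.36992759e-01,  9.90571702e-01, -7.94582073e-04]), 'wrist_force': array([-0.01089979,  0.63613811,  0.56419509]), 'ft_torque': array([-0.01182047,  0.04648025,  0.02524888]), 'grip_force': 0.0, 'finger_gap': 0.08523614010999311}
```

View pics/t0.png

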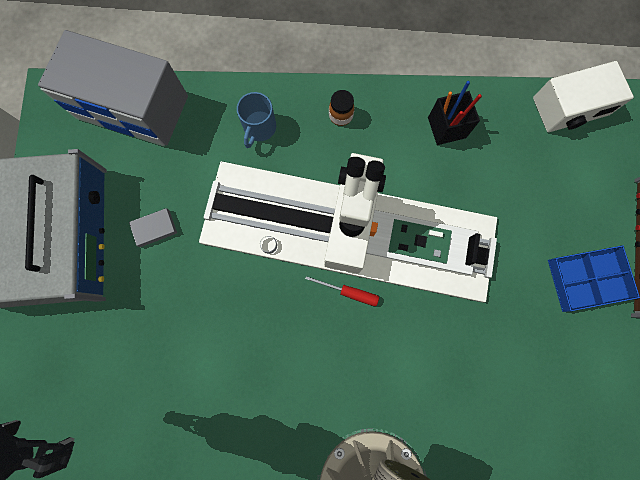

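View pics/s0.png

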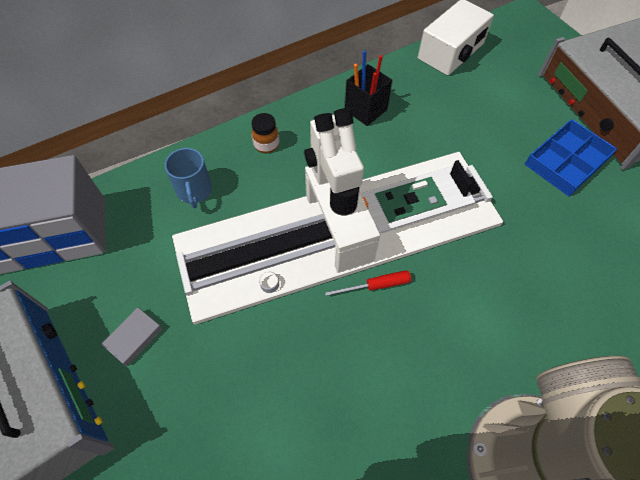

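The top view shows the base corners near (221,162), (200,242), (488,301) and (497,217), the plate near (478,250), and the post edge at (374,229). The tin is at (270,244), the screwdriver at (345,292), and the box at (153,228).

```bash
python3 - <<'E'
from h import *
a=cv2.imread('pics/t0.png')
A=cv2.resize(a[200:310,360:510],None,fx=5,fy=5,interpolation=cv2.INTER_CUBIC);cv2.imwrite('pics/c1.png',A)
c=calibration('top');K=c['mtx'];T=c['world_from_camera']
def ray(u,v,z):
    d=T[:3,:3]@[(u-K[0,2])/K[0,0],-(v-K[1,2])/K[1,1],-1]; return T[:3,3]+d*(z-T[2,3])/d[2]
P=np.array([ray(u,v,.018)[:2] for u,v in[(221,162),(200,242),(488,301),(497,217)]])
L=np.array([[.1,.33],[-.1,.33],[-.1,-.33],[.1,-.33]])
q,w=P-P.mean(0),L
th=np.arctan2((w[:,0]*q[:,1]-w[:,1]*q[:,0]).sum(),(w*q).sum())
R=np.array([[np.cos(th),-np.sin(th)],[np.sin(th),np.cos(th)]])
print(P,P.mean(0),np.degrees(th),q-w@R.T)
for u,v in[(472,250),(475,240),(478,250),(484,265),(270,240),(153,228),(374,229)]:
    p=px('top','t0',u,v);print(u,v,p,R.T@(p[:2]-P.mean(0)))
E
```

```text
[[ 0.70343656  0.35077417]
 [ 0.51218733  0.38721682]
 [ 0.38760319 -0.25963779]
 [ 0.58001336 -0.29209722]] [0.54581011 0.046564  ] -10.826755185575761 [[-0.00258071 -0.00113171]
 [ 0.00260999 -0.00225706]
 [ 0.00200024 -0.0008599 ]
 [-0.00202952  0.00424867]]
472 250 [ 0.4908 -0.2063  0.0859] [-0.00653294 -0.25869602]
475 240 [ 0.5115 -0.2121  0.0909] [ 0.01488807 -0.26050449]
478 250 [ 0.4996 -0.238   0.0337] [ 0.00806495 -0.28817876]
484 265 [ 0.4676 -0.2542  0.0213] [-0.02032244 -0.31010127]
270 240 [0.519  0.2293 0.0177] [-0.06065801  0.17444723]
153 228 [0.5422 0.4942 0.0219] [-0.08762979  0.4389898 ]
374 229 [0.5317 0.0019 0.0936] [-0.00546926 -0.0465194 ]
```

View pics/c1.png

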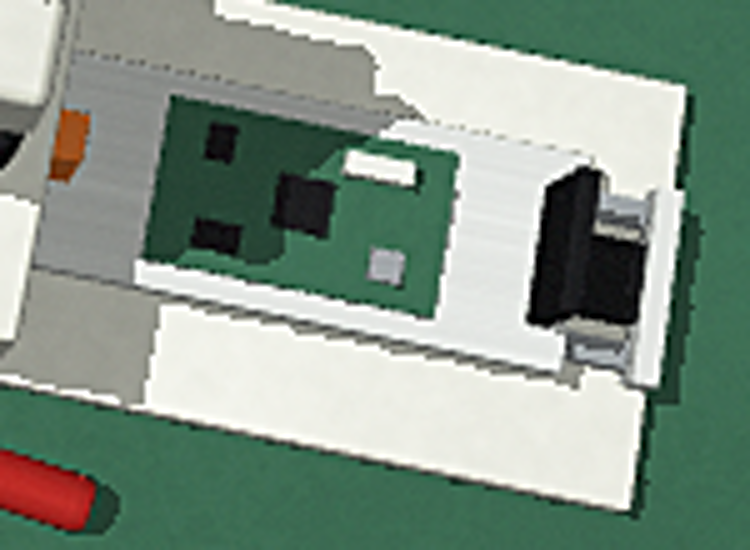

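```bash
cat >> h.py <<'E'
from scipy.spatial.transform import Rotation as Ro
C=np.array([.5458,.0466]); A=np.radians(-10.9)
RS=np.array([[np.cos(A),-np.sin(A)],[np.sin(A),np.cos(A)]])
def to(targets):  # station-local x,y, world z -> tool deltas; tool down, tool y along station y
    s=get_state();w,x,y,z=s['orientation'];R=Ro.from_quat([x,y,z,w])
    u=np.r_[RS[:,1],0];zz=np.array([0,0,-1.]);G=Ro.from_matrix(np.c_[np.cross(u,zz),u,zz])
    print('local now',RS.T@(s['tcp_pos'][:2]-C),s['tcp_pos'],'t',s['clock'],'turn',(R.inv()*G).as_rotvec(True).round(2))
    for t in targets:
        p=np.r_[C+RS@t[:2],t[2]];print(t,R.inv().apply(p-s['tcp_pos']).round(4))
def cloud(n,f):
    d=np.load(f'pics/{f}.npy');c=calibration(n);K=c['mtx'];v,u=np.mgrid[:480,:640]
    P=np.stack([(u-K[0,2])*d/K[0,0],-(v-K[1,2])*d/K[1,1],-d,np.ones_like(d)],-1)@c['world_from_camera'].T
    L=P[...,:3].copy();L[...,:2]=(P[...,:2]-C)@RS;return L
E
python3 - <<'E'
from h import *
for n,f in(('top','t0'),('scene','s0')):
    L=cloud(n,f);x,y,z=L[...,0],L[...,1],L[...,2]
    m=(abs(x)<.06)&(y<-.2)&(y>-.3)&(z>.087)&(z<.1)
    print(n,m.sum(),[(np.percentile(a[m],[2,50,98])).round(4) for a in(x,y,z)])
    m=(abs(x)<.12)&(abs(y)<.08)&(z>.2)&(z<.33); print('scope',[(np.percentile(a[m],[1,99])).round(4) for a in(x,y)])
    m=(abs(x)<.12)&(abs(y)<.08)&(z>.115)&(z<.13); print('bridge',[(np.percentile(a[m],[1,99])).round(4) for a in(x,y)])
to([(-.155,.03,.231),(-.02,-.2,.231),(0,-.2615,.18)])
E
```

```text
top 158 [array([-0.0314, -0.0006,  0.0289]), array([-0.2688, -0.2631, -0.2585]), array([0.0878, 0.0918, 0.0946])]
scope [array([-0.0277,  0.0857]), array([-0.035 ,  0.0406])]
bridge [array([-0.0957,  0.0613]), array([-0.0366,  0.0425])]
scene 145 [array([-0.0339, -0.0039,  0.027 ]), array([-0.2683, -0.2627, -0.258 ]), array([0.0874, 0.0903, 0.0938])]
scope [array([-0.0298,  0.0802]), array([-0.0242,  0.0375])]
bridge [array([-0.098 ,  0.0821]), array([-0.0352,  0.0433])]
local now [-0.47867028  0.42353368] [0.15585384 0.55300695 0.23048641] t 0.1 turn [-0.09 -0.02 -4.85]
(-0.155, 0.03, 0.231) [-0.3558 -0.3648 -0.    ]
(-0.02, -0.2, 0.231) [-5.097e-01 -5.825e-01  3.000e-04]
(0, -0.2615, 0.18) [-0.5349 -0.642   0.0514]
```

>>> drive_tool:
  deltas:
    - [[70,-0.356,-0.365,0,0,0,-4.9],[70,-0.356,-0.365,0,0,0,-4.9],[70,-0.356,-0.365,0,0,0,-4.9],[70,-0.356,-0.365,0,0,0,-4.9],[70,-0.356,-0.365,0,0,0,-4.9],[70,-0.356,-0.365,0,0,0,-4.9],[70,-0.356,-0.365,0,0,0,-4.9],[70,-0.356,-0.365,0,0,0,-4.9],[70,-0.356,-0.365,0,0,0,-4.9],[70,-0.51,-0.582,0,0,0,-4.9],[70,-0.51,-0.582,0,0,0,-4.9],[70,-0.51,-0.582,0,0,0,-4.9]]
  newtons: 30

```text
clock: 1.6
tcp_pos: [0.4628, -0.0717, 0.2312]
orientation: [-0.0, 0.094, 0.996, 0.0]
wrist_force: [1.0, 0.6, -0.1]
finger_gap: 0.062
grip_force: 0.0
```

```bash
python3 - <<'E'
from h import *
to([(0,-.263,.18),(0,-.263,.06)]);print(get_state()['finger_gap'])
E
```

```text
local now [-0.05912061 -0.13186702] [ 0.46281055 -0.07170853  0.23116193] t 1.6 turn [ 0.04 -0.01  0.15]
(0, -0.263, 0.18) [-0.0588 -0.1313  0.0511]
(0, -0.263, 0.06) [-0.0588 -0.1314  0.1711]
0.06199873095589056
```

>>> drive_tool:
  deltas:
    - [[90,-0.059,-0.131,0.03,0,0,0.15],[90,-0.059,-0.131,0.05,0,0,0.15],[90,-0.059,-0.131,0.05,0,0,0.15],[90,-0.059,-0.131,0.05,0,0,0.15],[90,-0.059,-0.131,0.05,0,0,0.15]]

```text
clock: 2.22
tcp_pos: [0.4957, -0.2092, 0.1815]
orientation: [-0.0, 0.095, 0.995, 0.0]
wrist_force: [0.6, 0.1, -0.2]
finger_gap: 0.0552
grip_force: 0.0
```

```bash
python3 - <<'E'
from h import *
to([(0,-.263,.062)]);print(get_state()['finger_gap']);snap('scene','s1')
E
```

```text
local now [-0.0007969 -0.2606923] [ 0.49572175 -0.20923838  0.1815205 ] t 2.225 turn [ 0.05 -0.04 -0.02]
(0, -0.263, 0.062) [-0.0009 -0.0024  0.1195]
0.05522836620935137
```

View pics/s1.png

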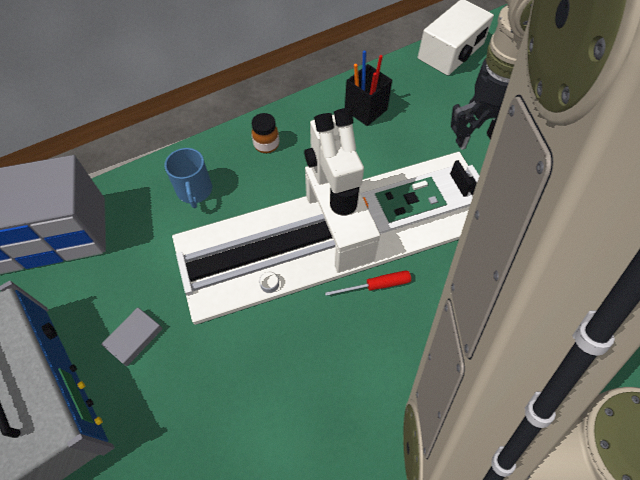

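The scene picture shows the gripper at about (475,120), above the plate at (462,178), and nothing in the way of the descent.

>>> drive_tool:
  deltas:
    - [[90,0,-0.002,0.04,0,0,0],[90,0,-0.002,0.07,0,0,0],[90,0,-0.002,0.09,0,0,0],[90,0,-0.002,0.105,0,0,0],[90,0,-0.002,0.115,0,0,0],[90,0,-0.002,0.12,0,0,0],[90,0,-0.002,0.12,0,0,0]]

```text
clock: 3.15
tcp_pos: [0.4956, -0.2127, 0.0614]
orientation: [0.0, 0.096, 0.995, 0.0]
wrist_force: [-0.6, -0.2, -0.0]
finger_gap: 0.0553
grip_force: 0.0
```

```bash
python3 - <<'E'
from h import *
to([(0,-.263,.062)]);print(get_state()['wrist_force']);p,d=snap('top','t1')
cv2.imwrite('pics/c2.png',cv2.resize(p[190:310,380:540,::-1],None,fx=5,fy=5))
E
```

```text
local now [-2.06896993e-04 -2.64154300e-01] [ 0.49564646 -0.21274949  0.06143084] t 3.15 turn [ 0.    0.01 -0.09]
(0, -0.263, 0.062) [-0.0002  0.0012 -0.0006]
[-0.57961543 -0.19591374 -0.02621102]
```

View pics/c2.png

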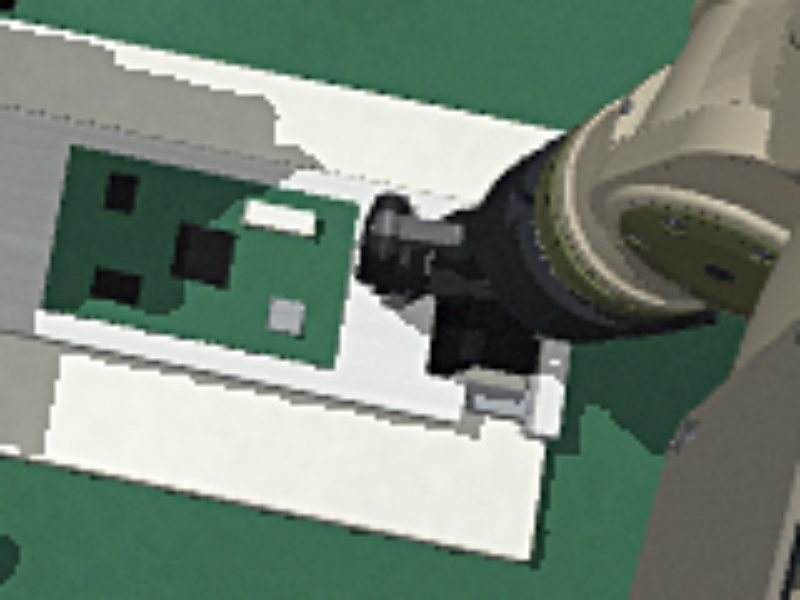

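The crop shows the front finger near (390,245), ahead of the plate, and the plate between the fingers. I'm closing gently.

>>> drive_tool:
  deltas:
    - [[130,0,0.001,0,0,0,0],[160,0,0.001,0,0,0,0],[185,0,0.001,0,0,0,0],[205,0,0.001,0,0,0,0],[220,0,0.001,0,0,0,0],[240,0,0.001,0,0,0,0],[255,0,0.001,0,0,0,0],[255,0,0.001,0,0,0,0]]
  newtons: 25

```text
clock: 4.2
tcp_pos: [0.4957, -0.2121, 0.0613]
orientation: [-0.0, 0.096, 0.995, -0.0]
wrist_force: [-1.4, -2.0, 0.8]
finger_gap: 0.0099
grip_force: 27.8
```

>>> drive_tool:
  deltas:
    - [[255,0,0.0015,0,0,0,0],[255,0,0.003,0,0,0,0],[255,0,0.0045,0,0,0,0],[255,0,0.006,0,0,0,0],[255,0,0.0075,0,0,0,0],[255,0,0.009,0,0,0,0],[255,0,0.0105,0,0,0,0],[255,0,0.012,0,0,0,0]]
  newtons: 40

```text
clock: 5.2
tcp_pos: [0.4978, -0.2014, 0.0614]
orientation: [-0.0, 0.096, 0.995, -0.001]
wrist_force: [-2.4, -7.1, 0.9]
finger_gap: 0.0094
grip_force: 41.7
```

```bash
python3 - <<'E'
from h import *
to([(0,-.095,.062)]);print(get_state()['wrist_force'],get_state()['finger_gap'])
E
```

```text
local now [-0.00028455 -0.25262019] [ 0.49775126 -0.20140879  0.06140448] t 5.2 turn [-0.16 -0.01 -0.16]
(0, -0.095, 0.062) [ 1.000e-04  1.576e-01 -1.000e-03]
[-2.37778612 -7.14210946  0.86802116] 0.00935099748483496
```

>>> drive_tool:
  deltas:
    - [[255,0,0.0015,0,0,0,0],[255,0,0.003,0,0,0,0],[255,0,0.0045,0,0,0,0],[255,0,0.006,0,0,0,0],[255,0,0.0075,0,0,0,0],[255,0,0.009,0,0,0,0],[255,0,0.0105,0,0,0,0],[255,0,0.012,0,0,0,0]]

```text
clock: 6.2
tcp_pos: [0.5, -0.1896, 0.0614]
orientation: [-0.0, 0.096, 0.995, -0.001]
wrist_force: [-2.9, -7.1, 0.4]
finger_gap: 0.0096
grip_force: 41.7
```

```bash
python3 - <<'E'
from h import *
to([(0,-.095,.062)]);print(get_state()['wrist_force'],get_state()['finger_gap'])
E
```

```text
local now [-0.00026689 -0.24061078] [ 0.50003952 -0.18961939  0.06138765] t 6.2 turn [-0.16 -0.01 -0.16]
(0, -0.095, 0.062) [ 1.000e-04  1.456e-01 -1.000e-03]
[-2.92547402 -7.07141578  0.37220827] 0.009640566421979638
```

>>> drive_tool:
  deltas:
    - [[255,0,0.002,0,0,0,0],[255,0,0.005,0,0,0,0],[255,0,0.009,0,0,0,0],[255,0,0.013,0,0,0,0],[255,0,0.017,0,0,0,0],[255,0,0.021,0,0,0,0],[255,0,0.025,0,0,0,0],[255,0,0.029,0,0,0,0],[255,0,0.033,0,0,0,0],[255,0,0.037,0,0,0,0],[255,0,0.041,0,0,0,0],[255,0,0.045,0,0,0,0]]

```text
clock: 7.7
tcp_pos: [0.509, -0.1438, 0.0614]
orientation: [0.0, 0.096, 0.995, 0.0]
wrist_force: [-1.5, -2.7, 3.4]
finger_gap: 0.0094
grip_force: 42.1
```

```bash
python3 - <<'E'
from h import *
to([(0,-.095,.062)]);print(get_state()['wrist_force'],get_state()['finger_gap'])
E
```

```text
local now [-1.21135390e-04 -1.93928314e-01] [ 0.50901009 -0.14380669  0.06135852] t 7.7 turn [ 0.01  0.01 -0.09]
(0, -0.095, 0.062) [ 0.      0.0989 -0.0006]
[-1.5416709  -2.69388131  3.36020788] 0.009396635863634253
```

Free and running at about 3 N.

>>> drive_tool:
  deltas:
    - [[255,0,0.004,0,0,0,0],[255,0,0.008,0,0,0,0],[255,0,0.012,0,0,0,0],[255,0,0.016,0,0,0,0],[255,0,0.02,0,0,0,0],[255,0,0.024,0,0,0,0],[255,0,0.028,0,0,0,0],[255,0,0.032,0,0,0,0],[255,0,0.036,0,0,0,0],[255,0,0.04,0,0,0,0],[255,0,0.044,0,0,0,0],[255,0,0.048,0,0,0,0]]

```text
clock: 9.2
tcp_pos: [0.5182, -0.0967, 0.0613]
orientation: [0.0, 0.096, 0.995, 0.0]
wrist_force: [-1.3, -2.5, 5.2]
finger_gap: 0.009
grip_force: 42.3
```

>>> drive_tool:
  deltas:
    - [[255,0,0.004,0,0,0,0],[255,0,0.008,0,0,0,0],[255,0,0.012,0,0,0,0],[255,0,0.016,0,0,0,0],[255,0,0.02,0,0,0,0],[255,0,0.024,0,0,0,0],[255,0,0.028,0,0,0,0],[255,0,0.032,0,0,0,0],[255,0,0.036,0,0,0,0],[255,0,0.04,0,0,0,0],[255,0,0.042,0,0,0,0],[255,0,0.042,0,0,0,0]]

```text
clock: 10.7
tcp_pos: [0.5262, -0.0552, 0.0613]
orientation: [0.0, 0.096, 0.995, 0.0]
wrist_force: [0.0, 0.4, 4.9]
finger_gap: 0.0095
grip_force: 42.4
```

```bash
python3 - <<'E'
from h import *
to([(0,-.095,.062)]);print(get_state()['wrist_force'],get_state()['finger_gap']);snap('top','t2')
L=cloud('top','t2');x,y,z=L[...,0],L[...,1],L[...,2]
m=(abs(x)<.02)&(y<.2)&(y>.05)&(z>.07)&(z<.11);print(m.sum(),[np.percentile(a[m],[2,50,98]).round(4) for a in(x,y,z)])
E
```

```text
local now [ 3.04761900e-05 -1.03658744e-01] [ 0.52622853 -0.05519437  0.06133192] t 10.7 turn [ 0.05  0.01 -0.07]
(0, -0.095, 0.062) [ 0.      0.0087 -0.0007]
[0.00713841 0.39782795 4.87246048] 0.00946844758302046
95 [array([-0.0107, -0.0016,  0.0102]), array([0.1082, 0.1154, 0.1238]), array([0.072 , 0.0913, 0.0956])]
```

View pics/t2.png

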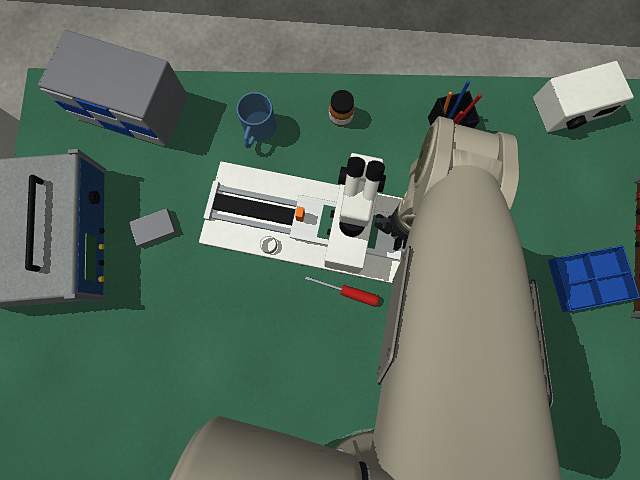

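The orange post is out past the bridge at pixel (300,213), and the bystanders haven't moved. I'm letting go and rising, then checking arm clearance beside the microscope.

>>> drive_tool:
  deltas:
    - [[200,0,0,0,0,0,0],[170,0,0,0,0,0,0],[140,0,0,0,0,0,0],[130,0,0,0,0,0,0],[130,0,0,0,0,0,0]]

```text
clock: 11.38
tcp_pos: [0.526, -0.0557, 0.0612]
orientation: [-0.0, 0.096, 0.995, 0.0]
wrist_force: [-0.4, -0.7, 0.8]
finger_gap: 0.042
grip_force: 0.0
```

```bash
python3 - <<'E'
from h import *
s=get_state();to([]);print(s['joint_pos'].round(3))
c=calibration('top');L=cloud('top','t2');W=L.copy();W[...,:2]=L[...,:2]@RS.T+C
a=s['joint_pos'][0];r=W[...,0]*np.cos(a)+W[...,1]*np.sin(a);l=-W[...,0]*np.sin(a)+W[...,1]*np.cos(a)
for r0 in np.arange(.3,.75,.04):
    m=(abs(r-r0)<.02)&(W[...,2]>.2)&(abs(l)<.25)&~((L[...,0]>-.05)&(L[...,0]<.1)&(L[...,1]>-.045)&(W[...,2]<.31))
    if m.sum():print(r0.round(2),m.sum(),'z',np.percentile(W[...,2][m],[1,50,99]).round(3),'lat',np.percentile(l[m],[1,99]).round(3))
E
```

```text
local now [-9.05061398e-05 -1.04194025e-01] [ 0.52600851 -0.05569712  0.06122775] t 11.375 turn [ 0.01 -0.01 -0.1 ]
[-0.257  0.34  -0.356  0.874  0.    -0.065]
0.3 11406 z [0.629 0.691 1.002] lat [0.023 0.195]
0.34 7498 z [0.6   0.664 0.681] lat [0.024 0.14 ]
0.38 5294 z [0.596 0.639 0.656] lat [0.024 0.139]
0.42 3547 z [0.575 0.614 0.63 ] lat [0.039 0.133]
0.46 2865 z [0.359 0.582 0.604] lat [0.037 0.126]
0.5 3444 z [0.212 0.56  0.575] lat [0.037 0.131]
0.54 2358 z [0.267 0.543 0.556] lat [0.037 0.131]
0.58 51 z [0.367 0.523 0.531] lat [0.039 0.126]
```

Open and clear. Next I go up and around the front of the microscope.

>>> drive_tool:
  deltas:
    - [[130,0,0,-0.03,0,0,0],[130,0,0,-0.085,0,0,0],[130,0,0,-0.14,0,0,0],[130,0.06,0,-0.14,0,0,0],[130,0.12,0,-0.14,0,0,0],[130,0.155,0,-0.14,0,0,0],[130,0.155,0.06,-0.14,0,0,0],[130,0.155,0.12,-0.14,0,0,0],[130,0.155,0.18,-0.14,0,0,0],[130,0.155,0.221,-0.14,0,0,0],[130,0.155,0.221,-0.14,0,0,0],[130,0.11,0.221,-0.14,0,0,0]]

```text
clock: 12.88
tcp_pos: [0.4579, 0.1827, 0.2014]
orientation: [-0.001, 0.094, 0.996, -0.0]
wrist_force: [1.2, -0.3, -0.6]
finger_gap: 0.0422
grip_force: 0.0
```

>>> drive_tool:
  deltas:
    - [[130,-0.05,0,0,0,0,0],[130,-0.1,0,0,0,0,0],[130,-0.11,0,0,0,0,0],[130,-0.11,0,0,0,0,0],[130,-0.11,0,0,0,0,0]]

```text
clock: 13.5
tcp_pos: [0.5668, 0.1611, 0.2014]
orientation: [-0.001, 0.096, 0.995, -0.0]
wrist_force: [-0.2, 0.7, -0.0]
finger_gap: 0.0421
grip_force: 0.0
```

```bash
python3 - <<'E'
from h import *
to([(-.001,.1163,.062)]);print(get_state()['finger_gap'])
E
```

```text
local now [-0.00105656  0.11636164] [0.56676596 0.16106212 0.20142048] t 13.5 turn [-0.01 -0.06 -0.09]
(-0.001, 0.1163, 0.062) [-0.0002 -0.      0.1394]
0.04206678985208217
```

>>> drive_tool:
  deltas:
    - [[130,0,0,0.045,0,0,0],[130,0,0,0.085,0,0,0],[130,0,0,0.11,0,0,0],[130,0,0,0.125,0,0,0],[130,0,0,0.135,0,0,0],[130,0,0,0.139,0,0,0],[130,0,0,0.139,0,0,0]]

```text
clock: 14.38
tcp_pos: [0.5685, 0.1613, 0.0629]
orientation: [0.0, 0.096, 0.995, 0.0]
wrist_force: [0.6, -0.4, -1.1]
finger_gap: 0.0421
grip_force: 0.0
```

>>> drive_tool:
  deltas:
    - [[150,0,0,0,0,0,0],[165,0,0,0,0,0,0],[180,0,0,0,0,0,0],[190,0,0,0,0,0,0],[200,0,0,0,0,0,0],[215,0,0,0,0,0,0],[235,0,0,0,0,0,0],[255,0,0,0,0,0,0]]
  newtons: 30

```text
clock: 15.38
tcp_pos: [0.5682, 0.1611, 0.0624]
orientation: [0.0, 0.096, 0.995, -0.0]
wrist_force: [-1.8, -1.3, 1.8]
finger_gap: 0.0152
grip_force: 32.2
```

>>> drive_tool:
  deltas:
    - [[255,0,0.002,0,0,0,0],[255,0,0.005,0,0,0,0],[255,0,0.009,0,0,0,0],[255,0,0.013,0,0,0,0],[255,0,0.017,0,0,0,0],[255,0,0.021,0,0,0,0],[255,0,0.025,0,0,0,0],[255,0,0.029,0,0,0,0],[255,0,0.033,0,0,0,0],[255,0,0.036,0,0,0,0],[255,0,0.038,0,0,0,0],[255,0,0.04,0,0,0,0]]
  newtons: 40

```text
clock: 16.88
tcp_pos: [0.5759, 0.2006, 0.0624]
orientation: [0.0, 0.096, 0.995, 0.0]
wrist_force: [-2.1, -2.5, 5.3]
finger_gap: 0.0156
grip_force: 40.9
```

>>> drive_tool:
  deltas:
    - [[255,0,0.003,0,0,0,0],[255,0,0.006,0,0,0,0],[255,0,0.009,0,0,0,0],[255,0,0.012,0,0,0,0],[255,0,0.015,0,0,0,0],[255,0,0.018,0,0,0,0],[255,0,0.021,0,0,0,0],[255,0,0.024,0,0,0,0],[255,0,0.027,0,0,0,0],[255,0,0.03,0,0,0,0],[255,0,0.032,0,0,0,0],[255,0,0.034,0,0,0,0]]

```text
clock: 18.38
tcp_pos: [0.5824, 0.234, 0.0624]
orientation: [0.0, 0.096, 0.995, 0.0]
wrist_force: [-2.1, -1.4, 4.8]
finger_gap: 0.015
grip_force: 40.9
```

```bash
python3 - <<'E'
from h import *
to([(0,.2,.062)]);print(RS.T@get_state()['wrist_force'][:2],get_state()['finger_gap'])
E
```

```text
local now [0.00050283 0.19091072] [0.5823941  0.23397136 0.06240025] t 18.375 turn [ 0.01  0.01 -0.1 ]
(0, 0.2, 0.062) [0.0005 0.0091 0.0004]
[-1.82546111 -1.74648673] 0.014983370784966884
```

>>> drive_tool:
  deltas:
    - [[255,0,0.001,0,0,0,0],[255,0,0.002,0,0,0,0],[255,0,0.003,0,0,0,0],[255,0,0.004,0,0,0,0],[255,0,0.005,0,0,0,0]]

```text
clock: 19.0
tcp_pos: [0.5833, 0.2388, 0.0624]
orientation: [0.0, 0.096, 0.995, 0.0]
wrist_force: [-2.5, -1.7, 4.8]
finger_gap: 0.0152
grip_force: 40.9
```

>>> drive_tool:
  deltas:
    - [[255,0,0.001,0,0,0,0],[255,0,0.002,0,0,0,0],[255,0,0.003,0,0,0,0],[255,0,0.004,0,0,0,0],[255,0,0.005,0,0,0,0]]

```text
clock: 19.62
tcp_pos: [0.5843, 0.2438, 0.0624]
orientation: [0.0, 0.096, 0.995, 0.0]
wrist_force: [-1.7, -2.7, 4.8]
finger_gap: 0.0158
grip_force: 40.9
```

>>> drive_tool:
  deltas:
    - [[255,0,0.001,0,0,0,0],[255,0,0.002,0,0,0,0],[255,0,0.003,0,0,0,0],[255,0,0.004,0,0,0,0],[255,0,0.005,0,0,0,0]]

```text
clock: 20.25
tcp_pos: [0.5852, 0.2487, 0.0624]
orientation: [0.0, 0.096, 0.995, 0.0]
wrist_force: [-2.3, -2.5, 4.1]
finger_gap: 0.0151
grip_force: 40.9
```

>>> drive_tool:
  deltas:
    - [[255,0,0.001,0,0,0,0],[255,0,0.002,0,0,0,0],[255,0,0.003,0,0,0,0],[255,0,0.004,0,0,0,0],[255,0,0.005,0,0,0,0]]

```text
clock: 20.88
tcp_pos: [0.5862, 0.2536, 0.0624]
orientation: [0.0, 0.096, 0.995, 0.0]
wrist_force: [-1.2, -3.0, 5.3]
finger_gap: 0.0151
grip_force: 40.9
```

>>> drive_tool:
  deltas:
    - [[255,0,0.001,0,0,0,0],[255,0,0.002,0,0,0,0],[255,0,0.003,0,0,0,0],[255,0,0.004,0,0,0,0],[255,0,0.005,0,0,0,0]]

```text
clock: 21.5
tcp_pos: [0.5871, 0.2585, 0.0624]
orientation: [0.0, 0.096, 0.995, 0.0]
wrist_force: [-1.1, -2.3, 5.2]
finger_gap: 0.0153
grip_force: 40.9
```

>>> drive_tool:
  deltas:
    - [[255,0,0.001,0,0,0,0],[255,0,0.002,0,0,0,0],[255,0,0.003,0,0,0,0],[255,0,0.004,0,0,0,0],[255,0,0.005,0,0,0,0]]

```text
clock: 22.12
tcp_pos: [0.5881, 0.2634, 0.0624]
orientation: [0.0, 0.096, 0.995, 0.0]
wrist_force: [-0.9, -2.8, 5.3]
finger_gap: 0.0154
grip_force: 40.9
```

>>> drive_tool:
  deltas:
    - [[255,0,0.001,0,0,0,0],[255,0,0.002,0,0,0,0],[255,0,0.003,0,0,0,0],[255,0,0.004,0,0,0,0],[255,0,0.005,0,0,0,0]]

```text
clock: 22.75
tcp_pos: [0.5891, 0.2683, 0.0624]
orientation: [0.0, 0.096, 0.995, 0.0]
wrist_force: [-1.7, -2.5, 5.1]
finger_gap: 0.0157
grip_force: 40.9
```

>>> drive_tool:
  deltas:
    - [[255,0,0.001,0,0,0,0],[255,0,0.002,0,0,0,0],[255,0,0.003,0,0,0,0],[255,0,0.004,0,0,0,0],[255,0,0.005,0,0,0,0]]

```text
clock: 23.38
tcp_pos: [0.59, 0.2731, 0.0624]
orientation: [0.0, 0.096, 0.995, -0.0]
wrist_force: [-1.3, -3.2, 5.2]
finger_gap: 0.0154
grip_force: 40.9
```

>>> drive_tool:
  deltas:
    - [[255,0,0.001,0,0,0,0],[255,0,0.002,0,0,0,0],[255,0,0.003,0,0,0,0],[255,0,0.004,0,0,0,0],[255,0,0.005,0,0,0,0]]

```text
clock: 24.0
tcp_pos: [0.5903, 0.2749, 0.0623]
orientation: [-0.0, 0.097, 0.995, -0.003]
wrist_force: [-3.0, -15.1, 9.2]
finger_gap: 0.0154
grip_force: 41.4
```

The stop is felt, with 15 N and little movement. A small nudge will confirm it.

>>> drive_tool:
  deltas:
    - [[255,0,0.0005,0,0,0,0],[255,0,0.001,0,0,0,0],[255,0,0.001,0,0,0,0]]

```text
clock: 24.38
tcp_pos: [0.5903, 0.2749, 0.0623]
orientation: [-0.001, 0.097, 0.995, -0.004]
wrist_force: [-3.9, -15.4, 9.3]
finger_gap: 0.0152
grip_force: 41.5
```

>>> drive_tool:
  deltas:
    - [[255,0,-0.001,0,0,0,0],[255,0,-0.002,0,0,0,0],[255,0,-0.002,0,0,0,0]]

```text
clock: 24.75
tcp_pos: [0.5903, 0.2749, 0.0624]
orientation: [-0.0, 0.097, 0.995, -0.002]
wrist_force: [-3.2, -9.8, 7.8]
finger_gap: 0.0154
grip_force: 41.2
```

>>> drive_tool:
  deltas:
    - [[220,0,-0.001,0,0,0,0],[200,0,-0.001,0,0,0,0],[185,0,-0.001,0,0,0,0],[170,0,-0.001,0,0,0,0],[155,0,-0.001,0,0,0,0],[140,0,-0.001,0,0,0,0],[130,0,-0.001,0,0,0,0],[130,0,-0.001,0,0,0,0]]

```text
clock: 25.75
tcp_pos: [0.5906, 0.2761, 0.0623]
orientation: [0.0, 0.096, 0.995, 0.0]
wrist_force: [0.0, -0.6, 0.1]
finger_gap: 0.042
grip_force: 0.0
```

>>> drive_tool:
  deltas:
    - [[130,0,0,-0.01,0,0,0],[130,0,0,-0.03,0,0,0],[130,0,0,-0.06,0,0,0],[130,0,0,-0.1,0,0,0],[130,0,0,-0.14,0,0,0],[130,0.06,0.02,-0.14,0,0,0],[130,0.12,0.04,-0.14,0,0,0],[130,0.15,0.05,-0.14,0,0,0],[130,0.15,0.05,-0.14,0,0,0]]

```text
clock: 26.88
tcp_pos: [0.4507, 0.355, 0.2037]
orientation: [0.0, 0.094, 0.996, 0.0]
wrist_force: [0.2, 0.1, -0.1]
finger_gap: 0.042
grip_force: 0.0
```

```bash
python3 - <<'E'
from h import *
p,d=snap('top','t3')
L=cloud('top','t3');x,y,z=L[...,0],L[...,1],L[...,2]
for a0,b0 in((.18,.29),(-.04-.05,.04)):
  m=(abs(x)<.03)&(y<b0)&(y>a0)&(z>.075)&(z<.1);print(m.sum(),[np.percentile(a[m],[2,50,98]).round(4) for a in(x,y,z)] if m.any() else 0)
for f in('t0','t3'):
  print(f,[px('top',f,u,v) for u,v in((270,240),(153,228),(360,295))])
E
```

```text
95 [array([-0.0104, -0.0008,  0.0105]), array([0.2238, 0.2305, 0.2396]), array([0.0793, 0.0916, 0.0948])]
0 0
t0 [array([0.519 , 0.2293, 0.0177]), array([0.5422, 0.4942, 0.0219]), array([0.3971, 0.0259, 0.0251])]
t3 [array([0.5187, 0.2292, 0.019 ]), array([0.4384, 0.299 , 0.5236]), array([0.3971, 0.026 , 0.0252])]
```

View pics/t3.png

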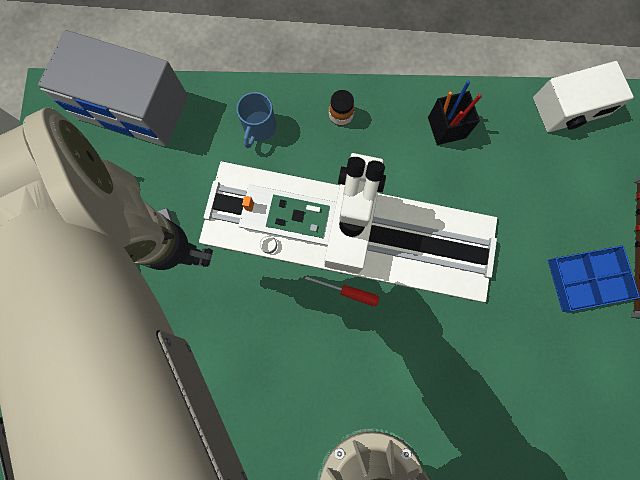

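The carriage is home with the post at pixel (248,203). The tin and screwdriver haven't moved, the arm's path stayed well clear of the grey box, and the hand is away from everything.

```bash
python3 -c "
from workcell import *
print(get_state()['qvel'].round(3)); print(hand_in())"
```

```text
[-0.033  0.021  0.02  -0.01  -0.005 -0.004]
the job is handed in; nothing more can be done
None
```

The job is handed in: the carriage was pushed free by the black plate, then drawn by the orange post to its hidden end stop (15 N, no further movement) and released there; the tin and screwdriver measured unmoved, while the arm hid the grey box in the last picture, so that one was not rechecked.

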